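# Clamp the treat canister shut

### The arm

A 6-joint arm with a two-finger parallel gripper is mounted at the origin on the work surface. World frame = base frame: x ahead of the robot, y to its left, z up, the work surface at z = 0. Lengths are in m, angles in degrees, forces in N, time in s.
With the tool pointing down it reaches from about 0.25 to 0.775 m from the base axis. Payload 8.9 kg.
Tool frame: the origin (TCP) lies midway between the tips of the shut fingers; the grasp point (between the pads) lies 19 mm behind it; z points along the fingers, x is the direction in which the jaws open and shut, and the axes are right-handed (so a half turn about z gives the same grasp; the last joint's range is limited). The gripper opens to 85 mm and grips with 20 to 120 N. Pads are 22 mm wide; open, the fingers measure 114 mm over their backs; the gripper's body (76 mm by 85 mm) begins 54 mm behind the grasp point. The pads swing forward as they close: fully open they stand 13 mm farther back than shut.
Start: joints at [-73.356, 16.656, -8.789, 64.555, 0, 82.019], TCP at [0.219, -0.477, 0.231] pointing down, gripper open.
Joint ranges: [-144.48, 144.48], [-52.06, 99.96], [-74.48, 78.29], [-112.23, 115.85], [-86.99, 84.42], [-180, 180]. Speed limits (degrees/s): [127.2, 127.2, 159.86, 180, 180, 180].

### API

Orientations are given as a 3x3 rotation matrix whose columns are the frame's x, y, z axes.
In Python, from bench import readout, eyes, order gives the robot as it stands.
- The arm moves only by the shell command python3 -m creep 'ROWS' [FORCE]. ROWS is JSON, a list of rows, each an object with "claw": the closure, from -1 (fully open) to 1 (shut), so that 0 is half open; "slide": the shift along the tool's x, y, z in mm, a list of three; "twist": the turn about the tool's z in degrees. A call has 1 to 5 rows; each row is the pose to reach, as a shift and turn from the pose commanded when the call began, along the tool's axes at that moment; what a row does not reach only later rows make up. A row lasts 1/10 s, in which the tool goes at most 50 mm and 8.59 degrees, less where a joint would pass 70% of its speed; a pose out of reach is approached as far as the arm can. A call with a gripper value outside its range is refused whole. The fingers move at their own pace and stop on an object; FORCE is the grip in N (left out, the last holds). Time passes only in rows, so rows that repeat a pose let the fingers close. It gives the time, the measured TCP pose, the force and the opening at its end, in the units of the state.
- readout.get_state(): the state, without advancing time (a new reading comes with each control period).
- eyes.read_camera(name): name is "scene" or "top" or "wrist"; returns the picture (420x560x3 uint8, red, green, blue); there is no depth.
- eyes.calibration(name): a dict with "camera_matrix" (3x3 intrinsics, pixels), "eye" and "attitude" of the camera in the world; the wrist camera has in their place "hand_eye" (4x4, takes a point from camera to tool coordinates, whose origin is the TCP and whose axes are the tool frame's). Camera axes: x right, y up, looking along -z (the intrinsics and any distortion apply to the point x, -y, -z); pixel columns grow to the right and rows downward; lengths in m; the calibration is good to about 2 mm. The wrist camera is an equidistant fisheye: a pixel r from the principal point sees the ray r / f radians off the axis. A picture is of the moment at which its call begins: read the wrist's pose just before it. calibration takes no time and is no camera call.
- order.close_job(): hands the job in, once; it reports no verdict.
The state is a dict: "time_s": time; "q": joint angles; "joint_vel": joint speeds; "joint_efforts": joint torques, N m; "ee_pos": TCP position; "ee_rot": TCP orientation; "force": force on the tool from outside, world axes, zero at the start; "ft_torque": the same for the moment, N m; "finger_gap": opening from 0.0 (shut) to 1.0 (fully open).
Only numpy, scipy, OpenCV 4.12 (cv2) and the standard library are available. Lean on these libraries where they do the work, as an engineer would, in place of code of your own. Each camera call takes 0.05 s, during which the arm holds its last target.

### The job

On the treatment table of the vet's room, put the larger of the two loose metal lids on the open white treat canister so that it sits flat on the rim, then swing the canister's wire bail up over the lid's knob, past its dead centre, until it snaps fully shut. Leave the smaller lid where it lies.

Things in the scene. Friction and masses are not known exactly. Their poses are not given: they have to be found in the camera images.
- canister: White ceramic canister, 80 mm across, 100 mm tall, fixed to the table. Mouth 73 mm inside. Origin: centre of its underside, z up. Its wire bail, a U 102 mm wide, pivots about an axis parallel to its y, through its middle, 85 mm up, and leans open to its -x (towards the robot within 25 deg). Across the U's end, 70 mm from the pivot: a grey grip sleeve along y, 12 mm thick, 44 mm long.
- bail (a joint): Bail angle, rad. 0 (open stop, where it starts): leaning 30 deg above level, sleeve centre 61 mm to canister -x, 120 mm up. It grows as the sleeve rises over to +x: 1.05 upright (sleeve 155 mm up), 1.22 closed stop. A spring resists with up to 3 N at the sleeve and may push it back until 1.05; past that it snaps to 1.22 and stays. Sleeve clears the seated lid's knob by 2 to 4 mm.
- lid_knob (a point): Larger lid, loose, aluminium, 0.11 to 0.22 kg: mid-height of its knob, z up. From below: tapered plug 12 mm high (44 to 65 mm across, centres in the mouth), flange 82 mm across, 6 mm thick (rests on the rim), cone 10 mm high, upright round knob 32 mm across, 29 mm tall, to grip. This point is 43 mm above the plug's underside, 31 above the flange's. Starts standing on its plug; seated: 131 mm up.
- small_lid_knob (a point): Smaller loose lid of the same form and metal, which does not fit: flange 54 mm, knob 18 mm across, 44 mm tall in all; this point is the middle of its knob, 36 mm above its underside. To be left alone.
There are look-alikes about, which are no part of the job. What is shaped like the part that bears lid_knob but blue or yellow is not meant.

How it is judged:
By the outcome, as a careful person would: the job done as asked, in the order asked, and still so for the second after the job is handed in, with the robot touching nothing.
It also fails if it takes over 48 s, if anything falls off the work surface, if the arm or the gripper's body presses on something with over 40 N, if the wrist force passes 120 N, or if a joint passes its speed limit or range.

## Working session

There is one attempt and no reset: what is moved stays moved. The work goes in short steps, Python scripts to look and compute and a shell command to move; the robot and the scene stay as the last step left them, time stands still between calls to the robot, and variables do not carry over. Pictures are saved under pics/ and viewed, and the job is handed in when it is done.

```bash
mkdir -p pics; ls; python3 - <<'E'
from bench import readout, eyes
import cv2, json
s=readout.get_state(); print(s)
for n in ("scene","top","wrist"):
    im=eyes.read_camera(n); cv2.imwrite(f"pics/{n}0.png",im[:,:,::-1]); print(n,eyes.calibration(n))
E
```

```text
pics
{'time_s': 0.0, 'q': array([-7.33551385e+01,  1.66903717e+01, -8.83067848e+00,  6.45547436e+01,
        1.05757773e-03,  8.20175988e+01]), 'joint_vel': array([-0.09332974,  0.00776737,  0.09155801,  0.03408455,  0.10090359,
        0.01234223]), 'joint_efforts': array([ 2.89875270e-04, -5.37150514e+01,  3.31365180e+01,  1.62393227e-02,
       -1.46141469e-04, -7.80557965e-07]), 'ee_pos': array([ 0.21864838, -0.47682371,  0.23072176]), 'ee_rot': array([[ 4.16713134e-01, -9.09037972e-01, -3.61230525e-04],
       [-9.09037103e-01, -4.16713241e-01,  1.27270778e-03],
       [-1.30746924e-03, -2.01982098e-04, -9.99999125e-01]]), 'force': array([0.30043282, 0.25125077, 0.93816903]), 'ft_torque': array([-0.02167853,  0.01967369,  0.00971513]), 'finger_gap': 0.9980502106419409}
scene {'camera_matrix': array([[435.56859622,   0.        , 276.55716352],
       [  0.        , 435.56859622, 212.7146201 ],
       [  0.        ,   0.        ,   1.        ]]), 'eye': array([0.85163735, 0.3618125 , 0.81191087]), 'attitude': array([[-0.67866779, -0.58498316,  0.44407739],
       [ 0.73431356, -0.
[... 293 characters left out ...]
007147]), 'attitude': array([[ 0.0025607 ,  0.99923044, -0.03914051],
       [-0.99990291,  0.00202238, -0.01378706],
       [-0.01369729,  0.03917201,  0.9991386 ]])}
wrist {'camera_matrix': array([[325.1922621 ,   0.        , 283.46589494],
       [  0.        , 325.1922621 , 208.90067757],
       [  0.        ,   0.        ,   1.        ]]), 'hand_eye': array([[ 9.99999657e-01, -2.87356910e-04, -7.76976043e-04,
        -2.92906901e-04],
       [-5.09932979e-04, -9.52683426e-01, -3.03963862e-01,
        -7.70957766e-02],
       [-6.52866082e-04,  3.03964154e-01, -9.52683246e-01,
        -1.42630103e-01],
       [ 0.00000000e+00,  0.00000000e+00,  0.00000000e+00,
         1.00000000e+00]])}
```

View pics/scene0.png

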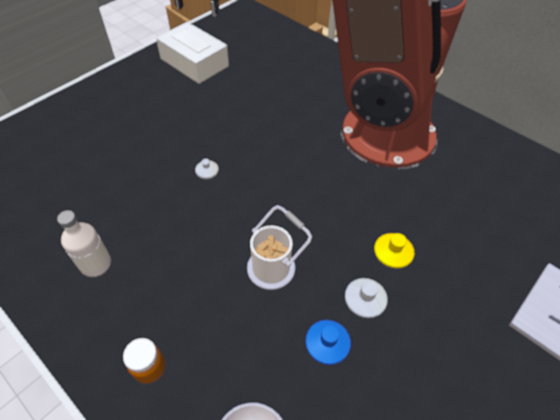

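View pics/top0.png

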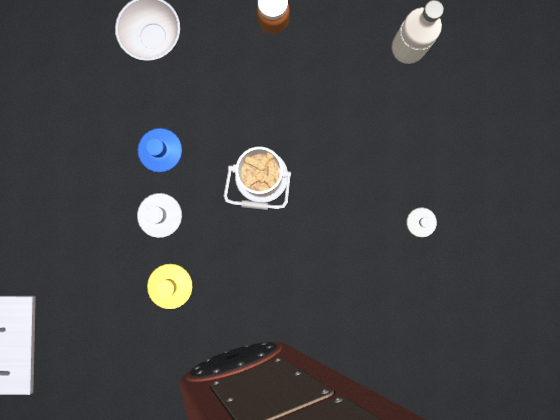

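View pics/wrist0.png

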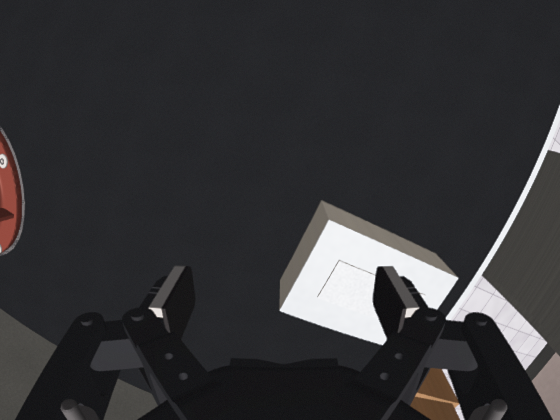

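The scene and top views agree. There are four lid-shaped things in the top view:
- Blue at (160,150).
- Grey metal at (160,216).
- Yellow at (170,287).
- A small grey one at (422,222).

The grey one at (160,216) fits, because it is metal-coloured and larger than the one at (422,222). The canister is at (261,172), and its bail sleeve at (255,206) leans towards the robot. I'll measure these and check them in an enlarged crop.

```bash
cat > h.py <<'E'
import numpy as np, cv2
from bench import readout, eyes
def ray(n,uv):
    c=eyes.calibration(n);K=c["camera_matrix"];R=np.array(c["attitude"])
    d=np.array([(uv[0]-K[0,2])/K[0,0],-(uv[1]-K[1,2])/K[1,1],-1.]);return np.array(c["eye"]),R@d
def onz(n,uv,z):
    o,d=ray(n,uv);return o+d*(z-o[2])/d[2]
def proj(n,p):
    c=eyes.calibration(n);K=c["camera_matrix"];q=np.array(c["attitude"]).T@(np.array(p)-c["eye"])
    return K[0,2]+K[0,0]*q[0]/-q[2],K[1,2]-K[1,1]*q[1]/-q[2]
def wray(uv,s):
    c=eyes.calibration("wrist");K=c["camera_matrix"];T=np.array(c["hand_eye"])
    x=np.array([uv[0]-K[0,2],uv[1]-K[1,2]]);r=np.hypot(*x);th=r/K[0,0]
    d=np.array([x[0]/r*np.sin(th),-x[1]/r*np.sin(th),-np.cos(th)])
    R=s["ee_rot"];return s["ee_pos"]+R@T[:3,3],R@T[:3,:3]@d
def wonz(uv,s,z):
    o,d=wray(uv,s);return o+d*(z-o[2])/d[2]
E
python3 - <<'E'
from h import *
im=cv2.imread("pics/top0.png")
g=cv2.cvtColor(im,cv2.COLOR_BGR2GRAY);m=(g>110).astype(np.uint8)*255
for c in cv2.findContours(m,cv2.RETR_EXTERNAL,cv2.CHAIN_APPROX_NONE)[0]:
    if cv2.contourArea(c)<300: continue
    (x,y),r=cv2.minEnclosingCircle(c); 
    w=np.array([onz("top",p[0]+0.,0.016)[:2] for p in c]).astype(np.float32)
    (X,Y),Rr=cv2.minEnclosingCircle(w); e=cv2.fitEllipse(w)
    print((round(x),round(y)),round(r,1),"world z=.016",np.round([X,Y,Rr],4),"ell",np.round(e[0],4),np.round(e[1],4))
a=cv2.resize(im[130:300,110:310],None,fx=4,fy=4*.85,interpolation=cv2.INTER_CUBIC); 
cv2.imwrite("pics/crop0.png",cv2.resize(im[125:270,110:300],None,fx=4,fy=4,interpolation=cv2.INTER_CUBIC))
s=cv2.imread("pics/scene0.png")
cv2.imwrite("pics/crop1.png",cv2.resize(s[195:345,220:420],None,fx=4,fy=4,interpolation=cv2.INTER_CUBIC))
E
```

```text
(16, 345) 51.5 world z=.016 [0.2025 0.5065 0.0944] ell [0.2068 0.5036] [0.0686 0.2295]
(169, 286) 22.8 world z=.016 [0.3114 0.2213 0.0424] ell [0.3117 0.2212] [0.0822 0.0829]
(421, 222) 15.1 world z=.016 [ 0.4314 -0.2448  0.0281] ell [ 0.4315 -0.2449] [0.054  0.0545]
(159, 215) 22.5 world z=.016 [0.4432 0.2418 0.0421] ell [0.4433 0.2418] [0.0822 0.0825]
(257, 182) 36.7 world z=.016 [0.5045 0.06   0.0686] ell [0.5086 0.058 ] [0.1189 0.1253]
(160, 150) 21.7 world z=.016 [0.5655 0.2422 0.0409] ell [0.5655 0.2423] [0.0791 0.0798]
(420, 31) 35.4 world z=.016 [ 0.7897 -0.2444  0.0673] ell [ 0.7871 -0.2416] [0.0688 0.1326]
(272, 7) 16.0 world z=.016 [0.8366 0.0316 0.0306] ell [0.8338 0.0298] [0.039  0.0616]
(147, 28) 32.7 world z=.016 [0.7971 0.2687 0.0623] ell [0.7958 0.2686] [0.1184 0.1234]
```

View pics/crop0.png

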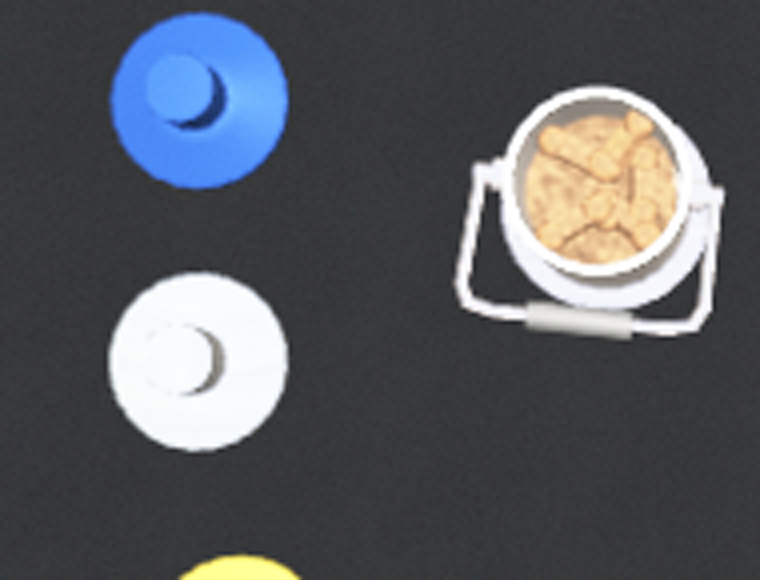

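View pics/crop1.png

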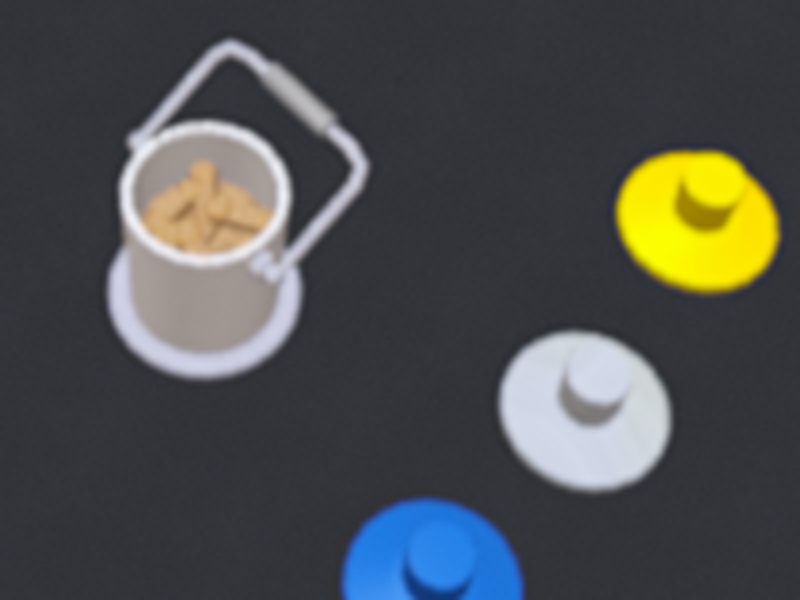

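The crop confirms it: the grey lid at top (160,215) measures 82 mm across its flange, and the small grey one measures 54 mm. Next I'll measure the canister.

```bash
python3 - <<'E'
from h import *
def cr(p): return ((p[0]+.5)/4+110-.5,(p[1]+.5)/4+125-.5)
W=lambda p,z: onz("top",cr(p),z)
l,r,t,b=[W(p,.1) for p in((504,181),(694,181),(599,86),(599,277))]
print("rim top",(l+r)/2,(t+b)/2,np.linalg.norm(l-r),np.linalg.norm(t-b))
p1,p2=W((481,168),.085),W((720,196),.085);print("piv",p1,p2,(p1+p2)/2,np.linalg.norm(p1-p2),np.degrees(np.arctan2(*( (p1-p2)[:2]))))
s1,s2=W((526,318),.12),W((633,326),.12);print("sl",s1,s2,(s1+s2)/2,np.linalg.norm(s1-s2),np.degrees(np.arctan2(*((s1-s2)[:2]))))
def cs(p): return ((p[0]+.5)/4+220-.5,(p[1]+.5)/4+195-.5)
S=lambda p,z: onz("scene",cs(p),z)
l,r,t,b=[S(p,.1) for p in((120,193),(292,193),(205,121),(205,267))]
print("scene rim",(l+r)/2,(t+b)/2,np.linalg.norm(l-r),np.linalg.norm(t-b))
print("scene sleeve",S((298,97),.12))
print("scene lid", (S((498,410),.016)+S((672,410),.016))/2,(S((585,330),.016)+S((585,492),.016))/2)
print("knob top scene",S((598,372),.057),"top",W((180,359),.057))
E
```

```text
rim top [0.51779708 0.05116873 0.1       ] [0.51765914 0.05114225 0.1       ] 0.08074877444259726 0.08144372487114022
piv [0.52517834 0.10295015 0.085     ] [ 5.13128226e-01 -4.37224165e-04  8.50000000e-02] [0.51915328 0.05125646 0.085     ] 0.10408724199237795 6.648005396998672
sl [0.45845471 0.08021685 0.12      ] [0.45522401 0.03589533 0.12      ] [0.45683936 0.05805609 0.12      ] 0.04443911129722009 4.169054451683085
scene rim [0.51891554 0.05353936 0.1       ] [0.51879062 0.05271297 0.1       ] 0.08312247301408428 0.0834710169882429
scene sleeve [0.45694781 0.05694836 0.12      ]
scene lid [0.44353568 0.24228952 0.016     ] [0.44291878 0.24180461 0.016     ]
knob top scene [0.44408808 0.24130313 0.057     ] top [0.44308662 0.23972683 0.057     ]
```

Measured positions:
- Lid axis: about (0.4435, 0.2415).
- Canister axis: about (0.518, 0.0515), yaw about -5.6°.
- Sleeve: about (0.457, 0.0575, 0.12), which matches the given 61 mm.

I'll grip with the jaws along the canister's y (world yaw +84.4°), which keeps joint 6 within range.

```bash
cat >> h.py <<'E'
def go(p,yaw=84.4):
    s=readout.get_state();R=s["ee_rot"];d=R.T@(np.array(p)-s["ee_pos"])*1000
    y=np.degrees(np.arctan2(R[1,0],R[0,0]));t=-((yaw-y+180)%360-180)
    print("t %.2f pos %s yaw %.1f | slide %s twist %.1f gap %.3f F %s q %s"%(s["time_s"],np.round(s["ee_pos"],4),y,np.round(d,1),t,s["finger_gap"],np.round(s["force"],1),np.round(s["q"],0)))
E
python3 -c "
from h import *
go([.4435,.2415,.20])"
```

```text
t 0.15 pos [ 0.2187 -0.477   0.2309] yaw -65.4 | slide [-559.4 -503.8   31.5] twist -149.8 gap 0.995 F [-0.5 -0.7  0.3] q [-73.  17.  -9.  65.  -0.  82.]
```

```bash
python3 -m creep '[{"claw":-1,"slide":[-33,-30,0],"twist":-8},{"claw":-1,"slide":[-66,-60,0],"twist":-16},{"claw":-1,"slide":[-99,-90,0],"twist":-24},{"claw":-1,"slide":[-132,-120,0],"twist":-32},{"claw":-1,"slide":[-165,-150,0],"twist":-40}]' 60; python3 -c "
from h import *
go([.4435,.2415,.20])"
```

```text
time_s: 0.65
ee_pos: [0.2864, -0.263, 0.2311]
ee_rot: [[0.906, -0.424, 0.0], [-0.424, -0.906, 0.0], [-0.0, -0.0, -1.0]]
force: [1.3, -0.2, -1.1]
finger_gap: 0.997
t 0.65 pos [ 0.2864 -0.263   0.2311] yaw -25.1 | slide [ -71.6 -523.5   31.2] twist -109.5 gap 0.997 F [ 1.3 -0.2 -1.1] q [-53.   2. -27.  61.   0.  62.]
```

```bash
python3 -m creep '[{"claw":-1,"slide":[-6,-45,0],"twist":-8},{"claw":-1,"slide":[-12,-90,0],"twist":-16},{"claw":-1,"slide":[-18,-135,0],"twist":-24},{"claw":-1,"slide":[-24,-180,0],"twist":-32},{"claw":-1,"slide":[-30,-225,0],"twist":-40}]'; python3 -c "
from h import *
go([.4435,.2415,.20])"
```

```text
time_s: 1.15
ee_pos: [0.3558, -0.0468, 0.2314]
ee_rot: [[0.966, 0.258, 0.001], [0.258, -0.966, -0.0], [0.001, 0.0, -1.0]]
force: [1.4, -0.0, 0.1]
finger_gap: 0.999
t 1.15 pos [ 0.3558 -0.0468  0.2314] yaw 14.9 | slide [ 159.  -256.    31.4] twist -69.5 gap 0.999 F [ 1.4 -0.   0.1] q [-19.  -2. -30.  61.  -0.  56.]
```

```bash
python3 -m creep '[{"claw":-1,"slide":[24,-38,0],"twist":-8},{"claw":-1,"slide":[48,-76,0],"twist":-16},{"claw":-1,"slide":[72,-114,0],"twist":-24},{"claw":-1,"slide":[96,-152,0],"twist":-32},{"claw":-1,"slide":[120,-190,0],"twist":-40}]'; python3 -c "
from h import *
go([.4435,.2415,.20])"
```

```text
time_s: 1.65
ee_pos: [0.4239, 0.1676, 0.2312]
ee_rot: [[0.574, 0.819, 0.0], [0.819, -0.574, -0.0], [-0.0, 0.0, -1.0]]
force: [1.0, -1.1, 0.8]
finger_gap: 0.999
t 1.65 pos [0.4239 0.1676 0.2312] yaw 55.0 | slide [ 71.8 -26.4  31.2] twist -29.4 gap 0.999 F [ 1.  -1.1  0.8] q [ 12.   9. -19.  62.  -0.  47.]
```

```bash
python3 -m creep '[{"claw":-1,"slide":[30,-11,10],"twist":-8},{"claw":-1,"slide":[60,-22,20],"twist":-16},{"claw":-1,"slide":[72,-26,30],"twist":-24},{"claw":-1,"slide":[72,-26,31],"twist":-29.4},{"claw":-1,"slide":[72,-26,31],"twist":-29.4}]'; python3 - <<'E'
from h import *
go([.4435,.2415,.03])
im=eyes.read_camera("wrist");cv2.imwrite("pics/w1.png",im[:,:,::-1])
E
```

```text
time_s: 2.15
ee_pos: [0.4438, 0.2396, 0.1996]
ee_rot: [[0.102, 0.995, -0.001], [0.995, -0.102, -0.001], [-0.001, -0.001, -1.0]]
force: [-0.1, -0.2, 1.0]
finger_gap: 1.0
t 2.15 pos [0.4438 0.2396 0.1996] yaw 84.2 | slide [  2.   -0.2 169.6] twist -0.2 gap 1.000 F [-0.1 -0.2  1. ] q [ 20.  16. -15.  59.  -0.  26.]
```

View pics/w1.png

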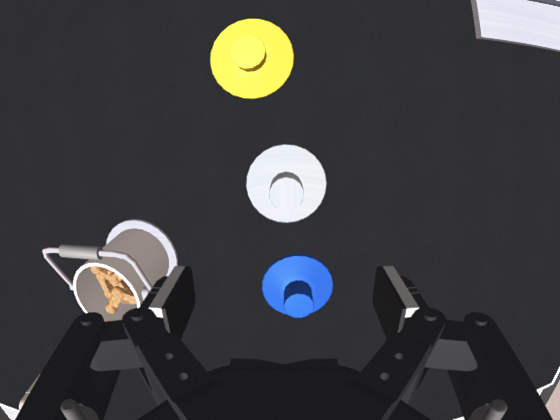

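The wrist view shows the grey lid centred at (286,184), the yellow one above it and the blue one below. I'll cross-check the lid position by casting rays.

```bash
python3 - <<'E'
from h import *
s=readout.get_state(); im=cv2.imread("pics/w1.png")
h=cv2.cvtColor(im,cv2.COLOR_BGR2HSV); m=((h[:,:,1]<45)&(h[:,:,2]>110)).astype(np.uint8)
n,l,st,c=cv2.connectedComponentsWithStats(m); k=l[184,286-25]
cc=cv2.findContours((l==k).astype(np.uint8),cv2.RETR_EXTERNAL,cv2.CHAIN_APPROX_NONE)[0][0]
w=np.array([wonz(p[0]+0.,s,.016)[:2] for p in cc]).astype(np.float32)
print(cv2.fitEllipse(w),cv2.minEnclosingCircle(w))
print("rim?",wonz((107,301),s,.1), "knobtop",wonz((286,191),s,.057))
E
```

```text
((0.4431074857711792, 0.24155572056770325), (0.08241277933120728, 0.0827723890542984), 87.52574920654297) ((0.44320955872535706, 0.24158459901809692), 0.042035020887851715)
rim? [0.52061923 0.05298404 0.1       ] knobtop [0.43973107 0.24178157 0.057     ]
```

All three views agree on the lid at (0.443, 0.2416). Now I'll descend.

```bash
python3 -m creep '[{"claw":-1,"slide":[2,0.5,40],"twist":0},{"claw":-1,"slide":[2,0.5,80],"twist":0},{"claw":-1,"slide":[2,0.5,120],"twist":0},{"claw":-1,"slide":[2,0.5,155],"twist":0},{"claw":-1,"slide":[2,0.5,169],"twist":0}]' && python3 -m creep '[{"claw":-0.3,"slide":[0,0,0],"twist":0},{"claw":-0.1,"slide":[0,0,0],"twist":0}]' 40 ;python3 - <<'E'
from h import *
go([.4432,.2416,.03])
im=eyes.read_camera("wrist");cv2.imwrite("pics/w2.png",im[:,:,::-1])
E
```

```text
time_s: 2.7
ee_pos: [0.4432, 0.2401, 0.0287]
ee_rot: [[0.108, 0.994, -0.004], [0.994, -0.108, -0.001], [-0.002, -0.003, -1.0]]
force: [0.4, 0.7, -0.0]
finger_gap: 1.003
time_s: 2.9
ee_pos: [0.4455, 0.2411, 0.032]
ee_rot: [[0.106, 0.994, 0.0], [0.994, -0.106, 0.0], [0.0, 0.0, -1.0]]
force: [0.2, -0.1, 0.1]
finger_gap: 0.691
t 2.90 pos [0.4455 0.2411 0.032 ] yaw 83.9 | slide [ 0.3 -2.3  2. ] twist -0.5 gap 0.691 F [ 0.2 -0.1  0.1] q [ 20.  27. -28.  36.  -0.  26.]
```

View pics/w2.png

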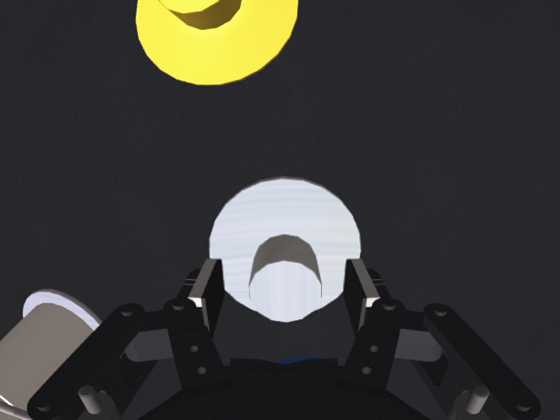

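The knob sits centred between the pads, at (285,290). I'll correct by -2 mm in tool y, close and lift.

```bash
python3 -m creep '[{"claw":0.1,"slide":[0,-2,2],"twist":0},{"claw":0.5,"slide":[0,-2,2],"twist":0},{"claw":1,"slide":[0,-2,2],"twist":0},{"claw":1,"slide":[0,-2,2],"twist":0},{"claw":1,"slide":[0,-2,2],"twist":0}]' 60; python3 -m creep '[{"claw":1,"slide":[0,0,0],"twist":0},{"claw":1,"slide":[0,0,-10],"twist":0},{"claw":1,"slide":[0,0,-20],"twist":0},{"claw":1,"slide":[0,0,-30],"twist":0},{"claw":1,"slide":[0,0,-30],"twist":0}]';python3 - <<'E'
from h import *
go([.4432,.2416,.03])
im=eyes.read_camera("wrist");cv2.imwrite("pics/w3.png",im[:,:,::-1])
E
```

```text
time_s: 3.45
ee_pos: [0.4435, 0.2418, 0.0304]
ee_rot: [[0.104, 0.995, 0.002], [0.995, -0.104, 0.001], [0.001, 0.001, -1.0]]
force: [-1.2, -0.0, 6.0]
finger_gap: 0.357
time_s: 3.95
ee_pos: [0.4442, 0.2419, 0.0612]
ee_rot: [[0.104, 0.995, 0.003], [0.995, -0.104, 0.001], [0.001, 0.003, -1.0]]
force: [1.0, -0.7, -1.2]
finger_gap: 0.35
t 3.95 pos [0.4442 0.2419 0.0612] yaw 84.0 | slide [-0.5 -1.1 31.2] twist -0.4 gap 0.350 F [ 1.  -0.7 -1.2] q [ 20.  24. -26.  39.  -0.  26.]
```

View pics/w3.png

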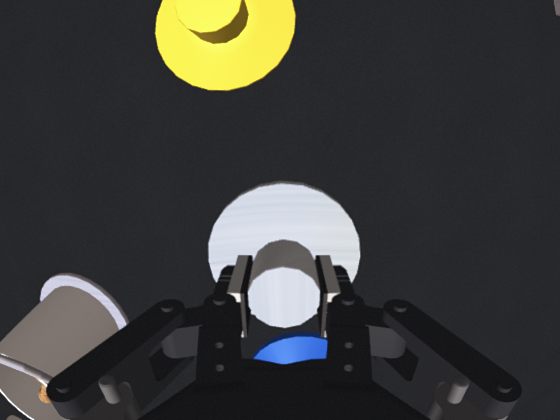

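The lid is held level and off the table. I'll raise it and carry it over the canister.

```bash
python3 -m creep '[{"claw":1,"slide":[0,0,-35],"twist":0},{"claw":1,"slide":[0,0,-70],"twist":0},{"claw":1,"slide":[0,0,-105],"twist":0},{"claw":1,"slide":[0,0,-130],"twist":0},{"claw":1,"slide":[0,0,-135],"twist":0}]';python3 - <<'E'
from h import *
go([.518,.0517,.195])
E
```

```text
time_s: 4.5
ee_pos: [0.4444, 0.242, 0.1969]
ee_rot: [[0.104, 0.995, 0.004], [0.995, -0.104, 0.002], [0.002, 0.004, -1.0]]
force: [0.3, 0.1, -0.9]
finger_gap: 0.353
t 4.50 pos [0.4444 0.242  0.1969] yaw 84.0 | slide [-181.6   93.     1.9] twist -0.4 gap 0.353 F [ 0.3  0.1 -0.9] q [ 20.  16. -15.  59.   0.  26.]
```

```bash
python3 -m creep '[{"claw":1,"slide":[-36,19,0],"twist":0},{"claw":1,"slide":[-80,41,0],"twist":0},{"claw":1,"slide":[-120,62,0],"twist":0},{"claw":1,"slide":[-160,82,0],"twist":0},{"claw":1,"slide":[-181,93,0],"twist":0}]';python3 -m creep '[{"claw":1,"slide":[0,0,0],"twist":0},{"claw":1,"slide":[0,0,0],"twist":0}]'; python3 - <<'E'
from h import *
go([.518,.0517,.195])
for n in ("scene","top","wrist"):
    im=eyes.read_camera(n); cv2.imwrite(f"pics/{n}4.png",im[:,:,::-1])
s=cv2.imread("pics/scene4.png");t=cv2.imread("pics/top4.png")
f=lambda a:cv2.resize(a,None,fx=3,fy=3,interpolation=cv2.INTER_CUBIC)
cv2.imwrite("pics/s4c.png",f(s[150:340,200:400]))
cv2.imwrite("pics/t4c.png",f(t[100:280,160:360]))
E
```

```text
time_s: 5.0
ee_pos: [0.517, 0.0487, 0.193]
ee_rot: [[0.106, 0.994, -0.001], [0.994, -0.106, -0.001], [-0.001, -0.001, -1.0]]
force: [0.7, 1.5, -0.9]
finger_gap: 0.356
time_s: 5.2
ee_pos: [0.516, 0.0516, 0.1932]
ee_rot: [[0.105, 0.994, -0.002], [0.994, -0.105, 0.0], [0.0, -0.002, -1.0]]
force: [0.7, -0.2, -1.6]
finger_gap: 0.351
t 5.20 pos [0.516  0.0516 0.1932] yaw 84.0 | slide [ 0.4  2.  -1.8] twist -0.4 gap 0.351 F [ 0.7 -0.2 -1.6] q [ -2.  17. -14.  59.   0.   4.]
```

View pics/s4c.png

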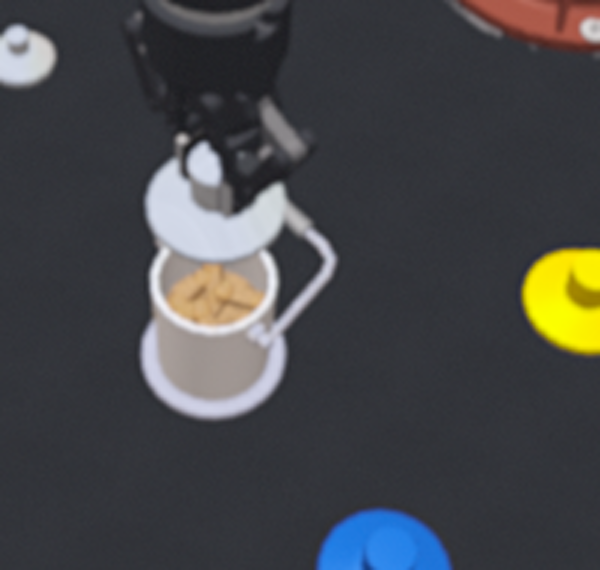

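View pics/t4c.png

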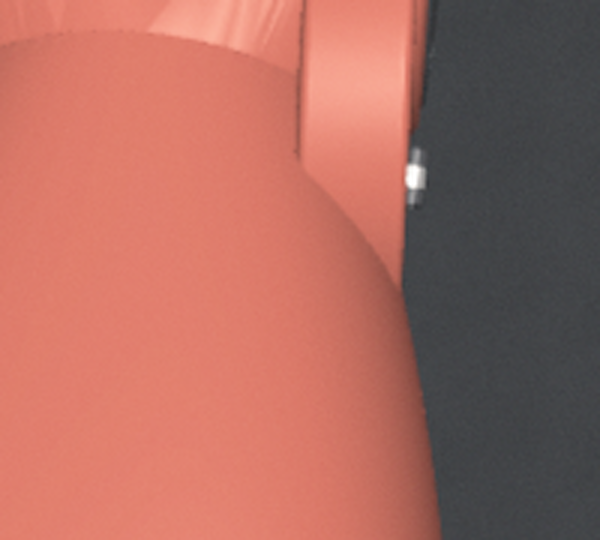

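View pics/wrist4.png

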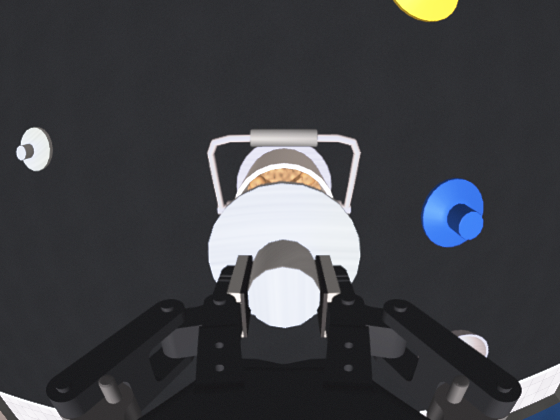

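The scene and wrist views show the lid level above the mouth, and the bail is centred in the wrist view with the sleeve at (283,137). The arm hides the top view. I'll check the lid's offset in the grip.

```bash
python3 - <<'E'
from h import *
s=readout.get_state();R=s["ee_rot"]
T=lambda p:R.T@(p-s["ee_pos"])*1000
z=s["ee_pos"][2]-.0135
a,b,c=[T(wonz(u,s,z)) for u in((209,247),(360,247),(285,181))]
print("flange L,R,near (tool mm)",a.round(1),b.round(1),c.round(1))
for u in((250,137),(317,138)): print("sleeve",wonz(u,s,.12).round(4))
print("mid",wonz((283.5,137.5),s,.12).round(4))
E
```

```text
flange L,R,near (tool mm) [-40.1  -7.3  13.5] [40.9 -7.3 13.5] [  0.6 -43.1  13.5]
sleeve [0.4543 0.0365 0.12  ]
sleeve [0.4595 0.0808 0.12  ]
mid [0.4571 0.0586 0.12  ]
```

```bash
python3 -m creep '[{"claw":1,"slide":[0.5,3,15],"twist":0},{"claw":1,"slide":[0.5,3,35],"twist":0},{"claw":1,"slide":[0.5,3,55],"twist":0},{"claw":1,"slide":[0.5,3,66],"twist":0},{"claw":1,"slide":[0.5,3,66],"twist":0}]';python3 - <<'E'
from h import *
go([.519,.052,.118])
for n in ("scene","wrist"):
    im=eyes.read_camera(n); cv2.imwrite(f"pics/{n}5.png",im[:,:,::-1])
s=cv2.imread("pics/scene5.png")
f=lambda a:cv2.resize(a,None,fx=4,fy=4,interpolation=cv2.INTER_CUBIC)
cv2.imwrite("pics/s5c.png",f(s[180:310,200:350]))
E
```

```text
time_s: 5.85
ee_pos: [0.5184, 0.0527, 0.1271]
ee_rot: [[0.103, 0.995, -0.003], [0.995, -0.103, 0.0], [-0.0, -0.003, -1.0]]
force: [0.3, 0.8, -0.3]
finger_gap: 0.356
t 5.85 pos [0.5184 0.0527 0.1271] yaw 84.1 | slide [-0.6  0.7  9.1] twist -0.3 gap 0.356 F [ 0.3  0.8 -0.3] q [ -2.  21. -19.  50.   0.   4.]
```

View pics/s5c.png

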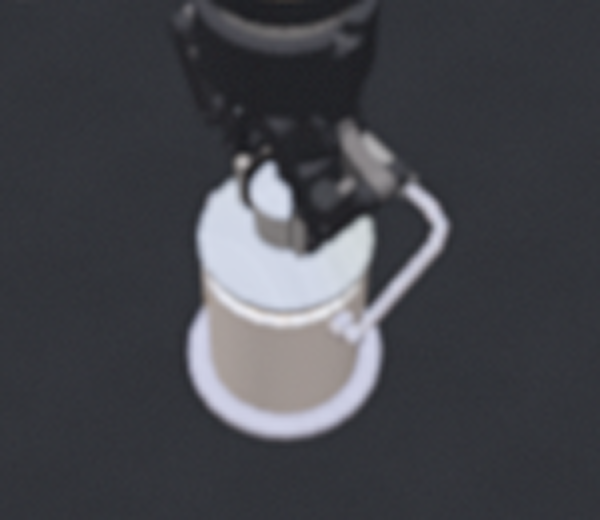

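The lid is centred just over the rim (visible at crop (285,315)). I'll go down slowly and watch the force.

```bash
python3 -m creep '[{"claw":1,"slide":[0,0,2],"twist":0},{"claw":1,"slide":[0,0.3,4],"twist":0},{"claw":1,"slide":[0,0.5,6],"twist":0},{"claw":1,"slide":[0,0.5,7],"twist":0},{"claw":1,"slide":[0,0.5,7],"twist":0}]';python3 -m creep '[{"claw":1,"slide":[0,0,1],"twist":0},{"claw":1,"slide":[0,0,2],"twist":0}]'
```

```text
time_s: 6.45
ee_pos: [0.5201, 0.0518, 0.1212]
ee_rot: [[0.104, 0.995, -0.0], [0.995, -0.104, 0.0], [0.0, -0.0, -1.0]]
force: [0.5, 0.0, -0.8]
finger_gap: 0.357
time_s: 6.65
ee_pos: [0.5203, 0.0518, 0.1193]
ee_rot: [[0.104, 0.995, 0.0], [0.995, -0.104, 0.0], [0.0, 0.0, -1.0]]
force: [-0.4, 0.7, -1.4]
finger_gap: 0.353
```

```bash
python3 -m creep '[{"claw":1,"slide":[0,-0.5,1],"twist":0},{"claw":1,"slide":[0,-0.5,2],"twist":0}]';python3 -m creep '[{"claw":1,"slide":[0,0,0],"twist":0}]'
```

```text
time_s: 6.85
ee_pos: [0.52, 0.052, 0.1183]
ee_rot: [[0.104, 0.995, 0.001], [0.995, -0.104, -0.0], [0.0, 0.001, -1.0]]
force: [-7.5, 1.6, 23.7]
finger_gap: 0.354
time_s: 6.95
ee_pos: [0.5199, 0.052, 0.1183]
ee_rot: [[0.104, 0.995, 0.001], [0.995, -0.104, -0.0], [-0.0, 0.001, -1.0]]
force: [-2.6, 0.5, 11.1]
finger_gap: 0.35
```

It makes contact at TCP z 0.1183, the expected seated height. I'll release and rise.

```bash
python3 -m creep '[{"claw":0,"slide":[0,0,0],"twist":0},{"claw":-0.1,"slide":[0,0,0],"twist":0},{"claw":-0.1,"slide":[0,0,0],"twist":0},{"claw":-0.1,"slide":[0,0,-3],"twist":0}]' 30;python3 -m creep '[{"claw":-0.1,"slide":[0,0,-20],"twist":0},{"claw":-0.1,"slide":[0,0,-50],"twist":0},{"claw":-0.1,"slide":[0,0,-85],"twist":0},{"claw":-0.1,"slide":[0,0,-90],"twist":0}]'; python3 - <<'E'
from h import *
go([.42,.06,.2])
for n in ("scene","wrist"):
    im=eyes.read_camera(n); cv2.imwrite(f"pics/{n}6.png",im[:,:,::-1])
s=cv2.imread("pics/scene6.png")
f=lambda a:cv2.resize(a,None,fx=4,fy=4,interpolation=cv2.INTER_CUBIC)
cv2.imwrite("pics/s6c.png",f(s[180:310,200:350]))
E
```

```text
time_s: 7.35
ee_pos: [0.5194, 0.0519, 0.12]
ee_rot: [[0.104, 0.995, -0.001], [0.995, -0.104, 0.0], [-0.0, -0.001, -1.0]]
force: [-0.3, 0.3, -0.3]
finger_gap: 0.545
time_s: 7.75
ee_pos: [0.5218, 0.0519, 0.2142]
ee_rot: [[0.104, 0.995, 0.006], [0.995, -0.104, -0.0], [0.0, 0.006, -1.0]]
force: [0.0, 0.0, -0.6]
finger_gap: 0.551
t 7.75 pos [0.5218 0.0519 0.2142] yaw 84.0 | slide [  -2.5 -102.1   13.6] twist -0.4 gap 0.551 F [ 0.   0.  -0.6] q [ -2.  17. -11.  62.   0.   4.]
```

View pics/s6c.png

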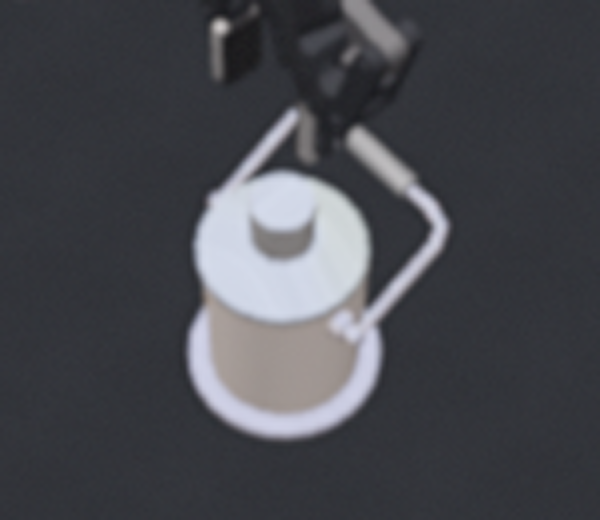

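View pics/wrist6.png

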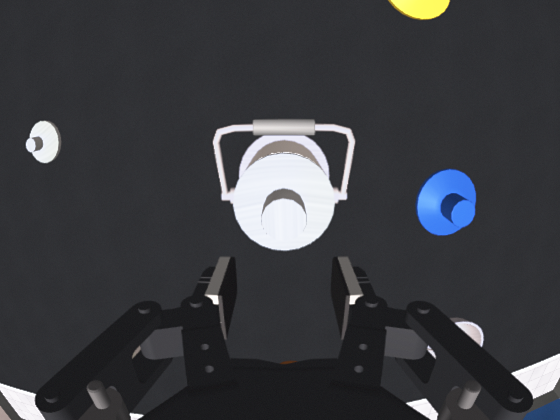

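The lid is seated flat, and the bail is still open with its sleeve at wrist pixel (284,127). I'll check the knob and sleeve positions, then go behind the sleeve with the fingers shut.

```bash
cat >> h.py <<'E'
C=np.array([.518,.052]);U=np.array([.995,-.098])
def bs(sv,z):
    p=C+sv/1000*U; go([p[0],p[1],z/1000],84.4)
E
python3 - <<'E'
from h import *
s=readout.get_state()
print("knob top wrist",wonz((284,219),s,.1455),"scene",onz("scene",(200+283/4,180+204/4),.1455))
print("sleeve",wonz((284,127),s,.12))
bs(-95,200);bs(-95,110)
E
```

```text
knob top wrist [0.5159478  0.05255826 0.1455    ] scene [0.5217749  0.05498431 0.1455    ]
sleeve [0.45594159 0.0588161  0.12      ]
t 7.85 pos [0.5205 0.0519 0.2114] yaw 84.0 | slide [ -0.7 -97.5  11.2] twist -0.4 gap 0.550 F [-0.1  0.4 -0.6] q [ -2.  17. -11.  61.   0.   4.]
t 7.85 pos [0.5205 0.0519 0.2114] yaw 84.0 | slide [ -0.8 -97.8 101.2] twist -0.4 gap 0.550 F [-0.1  0.4 -0.6] q [ -2.  17. -11.  61.   0.   4.]
```

```bash
python3 -m creep '[{"claw":1,"slide":[0,-30,0],"twist":0},{"claw":1,"slide":[-1,-70,0],"twist":0},{"claw":1,"slide":[-1,-97,0],"twist":0},{"claw":1,"slide":[-1,-97,10],"twist":0},{"claw":1,"slide":[-1,-97,20],"twist":0}]' 30; python3 - <<'E'
from h import *
bs(-95,110)
im=eyes.read_camera("wrist"); cv2.imwrite(f"pics/w7.png",im[:,:,::-1])
E
```

```text
time_s: 8.35
ee_pos: [0.4229, 0.0611, 0.1893]
ee_rot: [[0.104, 0.995, 0.0], [0.995, -0.104, -0.0], [-0.0, 0.0, -1.0]]
force: [-0.4, 0.0, -0.0]
finger_gap: -0.001
t 8.35 pos [0.4229 0.0611 0.1893] yaw 84.0 | slide [ 0.3  0.5 79.3] twist -0.4 gap -0.001 F [-0.4  0.  -0. ] q [ -2.   8. -27.  55.  -0.   4.]
```

View pics/w7.png

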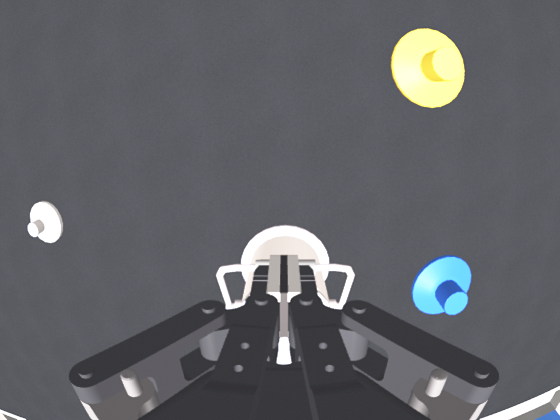

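The shut fingers are at (284,275), short of the sleeve as planned. I'll descend behind it.

```bash
python3 -m creep '[{"claw":1,"slide":[0,0,25],"twist":0},{"claw":1,"slide":[0,0,50],"twist":0},{"claw":1,"slide":[0,0,72],"twist":0},{"claw":1,"slide":[0,0,79],"twist":0},{"claw":1,"slide":[0,0,79],"twist":0}]'; python3 - <<'E'
from h import *
bs(-95,110)
for t in range(0,75,10):
    a=np.radians(30+t); print(t,"tcp s %.1f z %.1f"%(-70*np.cos(a)-17,85+70*np.sin(a)-8+min(t,60)/15))
im=eyes.read_camera("scene"); cv2.imwrite(f"pics/s7.png",cv2.resize(im[150:310,200:400,::-1],None,fx=4,fy=3.75))
E
```

```text
time_s: 8.9
ee_pos: [0.4227, 0.0609, 0.1102]
ee_rot: [[0.104, 0.995, -0.003], [0.995, -0.104, 0.0], [-0.0, -0.003, -1.0]]
force: [0.1, 0.3, 0.2]
finger_gap: -0.002
t 8.90 pos [0.4227 0.0609 0.1102] yaw 84.0 | slide [0.5 0.7 0.2] twist -0.4 gap -0.002 F [0.1 0.3 0.2] q [ -2.  13. -34.  43.  -0.   4.]
0 tcp s -77.6 z 112.0
10 tcp s -70.6 z 122.7
20 tcp s -62.0 z 132.0
30 tcp s -52.0 z 139.6
40 tcp s -40.9 z 145.4
50 tcp s -29.2 z 149.3
60 tcp s -17.0 z 151.0
70 tcp s -4.8 z 149.9
```

View pics/s7.png

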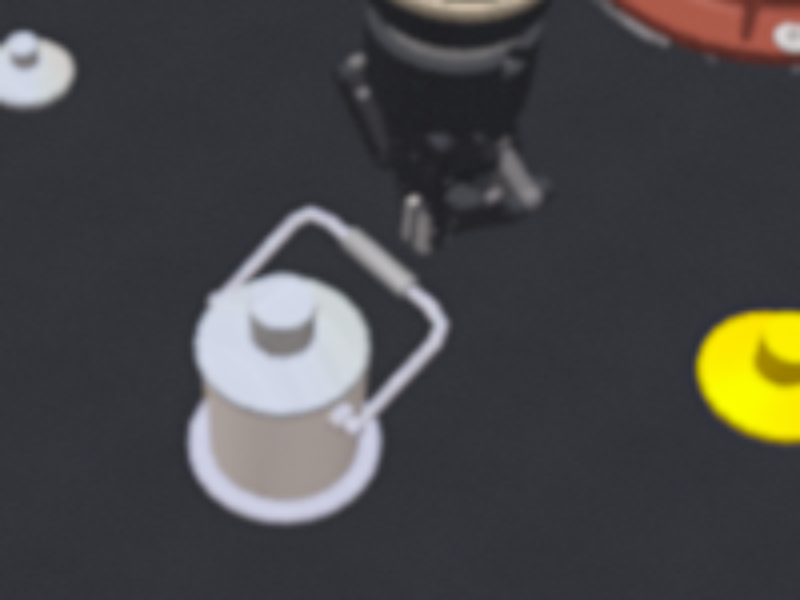

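```bash
python3 -m creep '[{"claw":1,"slide":[0,16,0],"twist":0},{"claw":1,"slide":[0,21,-6],"twist":0},{"claw":1,"slide":[0,26,-13],"twist":0},{"claw":1,"slide":[0,30,-18],"twist":0},{"claw":1,"slide":[0,34,-22],"twist":0}]'; python3 - <<'E'
from h import *
bs(-52,139.6)
im=eyes.read_camera("scene"); cv2.imwrite(f"pics/s8.png",cv2.resize(im[150:310,200:400,::-1],None,fx=4,fy=3.75))
E
```

```text
time_s: 9.45
ee_pos: [0.4574, 0.0575, 0.1342]
ee_rot: [[0.104, 0.995, 0.001], [0.995, -0.104, -0.0], [0.0, 0.001, -1.0]]
force: [-2.3, 0.6, -2.6]
finger_gap: -0.003
t 9.45 pos [0.4574 0.0575 0.1342] yaw 84.0 | slide [ 0.5  8.9 -5.4] twist -0.4 gap -0.003 F [-2.3  0.6 -2.6] q [ -2.  15. -27.  48.   0.   4.]
```

View pics/s8.png

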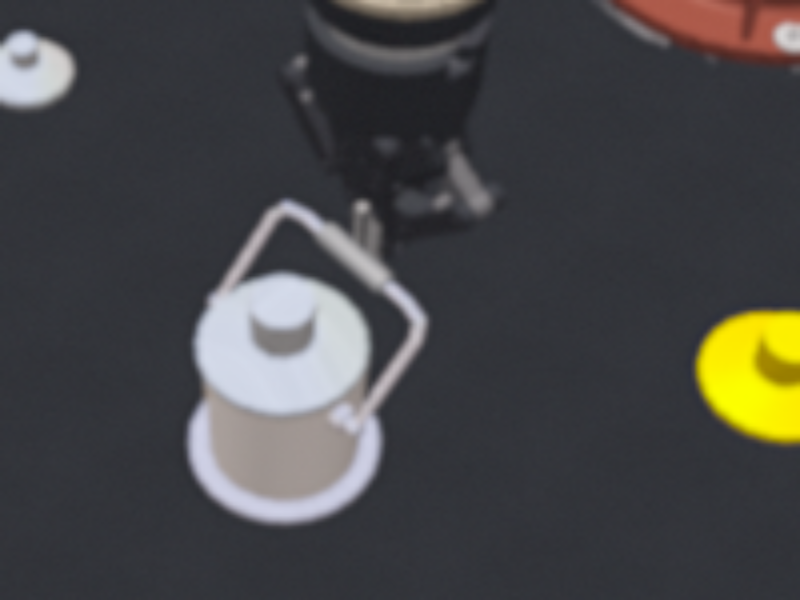

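The bail is swinging up ahead of the fingers, with the sleeve at (355,255) in the crop. Continuing.

```bash
python3 -m creep '[{"claw":1,"slide":[0,5,-2],"twist":0},{"claw":1,"slide":[0,10,-4],"twist":0},{"claw":1,"slide":[0,15,-7],"twist":0},{"claw":1,"slide":[0,20,-10],"twist":0},{"claw":1,"slide":[0,25,-12],"twist":0}]'; python3 - <<'E'
from h import *
bs(-17,151)
for n in("scene","wrist"):
    im=eyes.read_camera(n); cv2.imwrite(f"pics/{n}9.png",im[:,:,::-1])
im=cv2.imread("pics/scene9.png")
cv2.imwrite(f"pics/s9.png",cv2.resize(im[150:310,200:400],None,fx=4,fy=3.75))
E
```

```text
time_s: 10.0
ee_pos: [0.4821, 0.0549, 0.1458]
ee_rot: [[0.104, 0.995, 0.0], [0.995, -0.104, 0.0], [0.0, 0.0, -1.0]]
force: [-3.5, 1.0, 2.6]
finger_gap: -0.002
t 10.00 pos [0.4821 0.0549 0.1458] yaw 84.0 | slide [ 0.7 19.  -5.2] twist -0.4 gap -0.002 F [-3.5  1.   2.6] q [ -2.  16. -23.  51.   0.   4.]
```

View pics/s9.png

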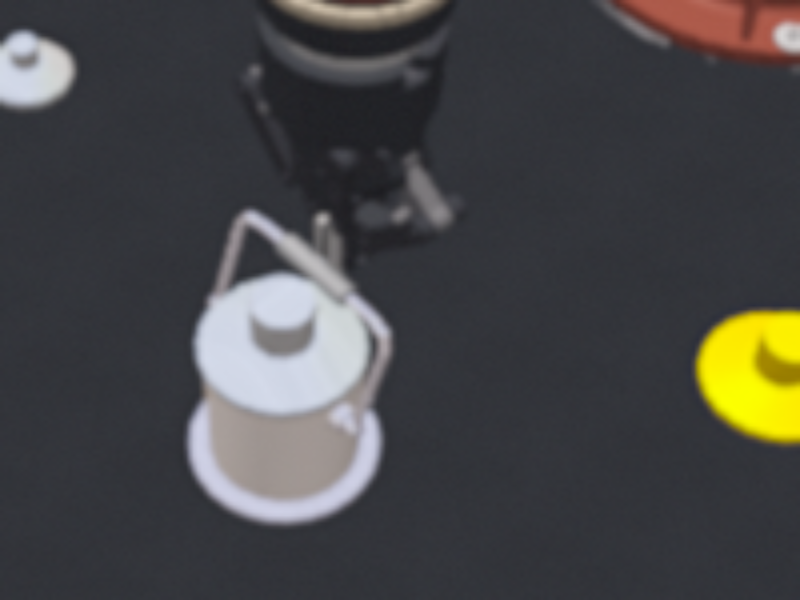

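View pics/wrist9.png

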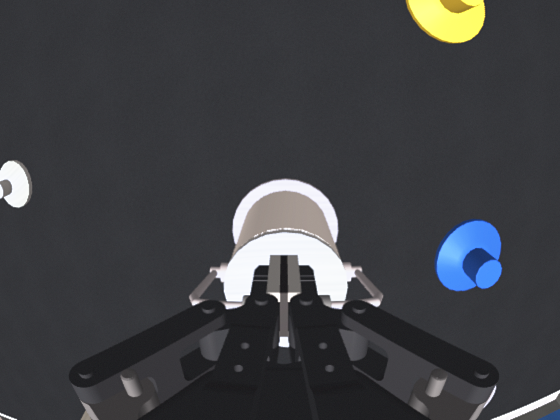

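The sleeve is nearly upright, and the lid hasn't moved. I'll raise the tip clear of the knob top (145.5 mm), then push past dead centre.

```bash
python3 -m creep '[{"claw":1,"slide":[0,3,-4],"twist":0},{"claw":1,"slide":[0,7,-5.5],"twist":0},{"claw":1,"slide":[0,12,-6],"twist":0},{"claw":1,"slide":[0,17,-6],"twist":0},{"claw":1,"slide":[0,22,-6],"twist":0}]'; python3 - <<'E'
from h import *
bs(-4.8,151)
for n in("scene","wrist"):
    im=eyes.read_camera(n); cv2.imwrite(f"pics/{n}10.png",im[:,:,::-1])
im=cv2.imread("pics/scene10.png")
cv2.imwrite(f"pics/s10.png",cv2.resize(im[150:310,200:400],None,fx=4,fy=3.75))
E
```

```text
time_s: 10.6
ee_pos: [0.5046, 0.0525, 0.1514]
ee_rot: [[0.104, 0.995, 0.001], [0.995, -0.104, -0.0], [0.0, 0.001, -1.0]]
force: [0.0, -0.2, -0.4]
finger_gap: -0.001
t 10.60 pos [0.5046 0.0525 0.1514] yaw 84.0 | slide [0.9 8.6 0.4] twist -0.4 gap -0.001 F [ 0.  -0.2 -0.4] q [ -2.  18. -19.  52.  -0.   4.]
```

View pics/s10.png

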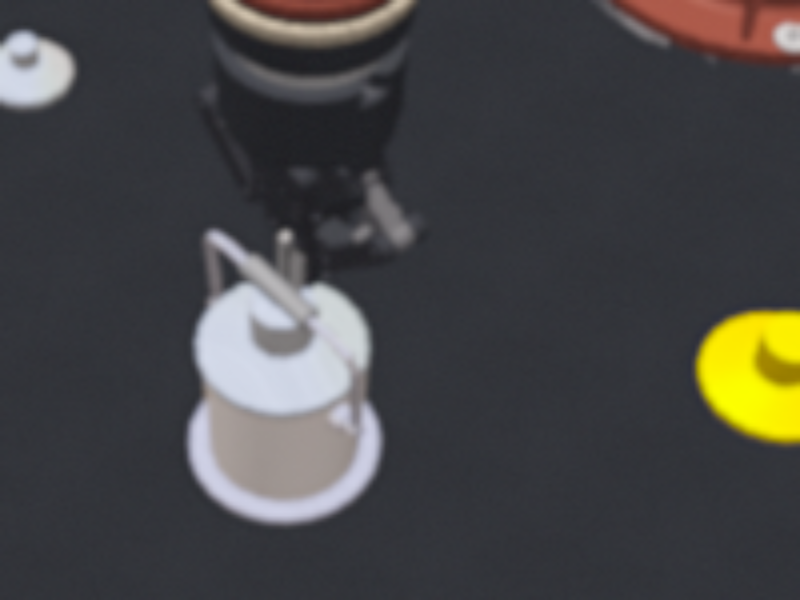

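The wrist force has dropped to 0, which suggests it snapped. I'll compare the sleeve pixel (269,226) with where an upright or closed sleeve would appear.

```bash
python3 - <<'E'
from h import *
for t in (.9,1.05,1.22):
    a=np.pi/6+t; p=C-U*.07*np.cos(a); print(t,np.round(proj("scene",[*p,.085+.07*np.sin(a)]),1))
p=onz("scene",(269.2,226),.1545);print(p,(p[:2]-C)@U)
E
```

```text
0.9 [275.2 223.2]
1.05 [270.9 226. ]
1.22 [266.  229.8]
[0.52011326 0.04948311 0.1545    ] 0.002349347775111891
```

It reads as barely upright, so I'll keep pushing towards the closed stop and watch the force.

```bash
python3 -m creep '[{"claw":1,"slide":[0,3,0],"twist":0},{"claw":1,"slide":[0,6,0],"twist":0},{"claw":1,"slide":[0,8,0],"twist":0},{"claw":1,"slide":[0,8,0],"twist":0}]'; python3 - <<'E'
from h import *
bs(-4.8,151)
im=eyes.read_camera("scene"); cv2.imwrite("pics/scene11.png",im[:,:,::-1])
cv2.imwrite(f"pics/s11.png",cv2.resize(im[150:310,200:400,::-1],None,fx=4,fy=3.75))
E
```

```text
time_s: 11.1
ee_pos: [0.5119, 0.0517, 0.1513]
ee_rot: [[0.104, 0.995, 0.0], [0.995, -0.104, -0.0], [-0.0, 0.0, -1.0]]
force: [-0.0, -0.3, 0.3]
finger_gap: -0.002
t 11.10 pos [0.5119 0.0517 0.1513] yaw 84.0 | slide [0.9 1.2 0.3] twist -0.4 gap -0.002 F [-0.  -0.3  0.3] q [ -2.  19. -18.  53.  -0.   4.]
```

View pics/s11.png

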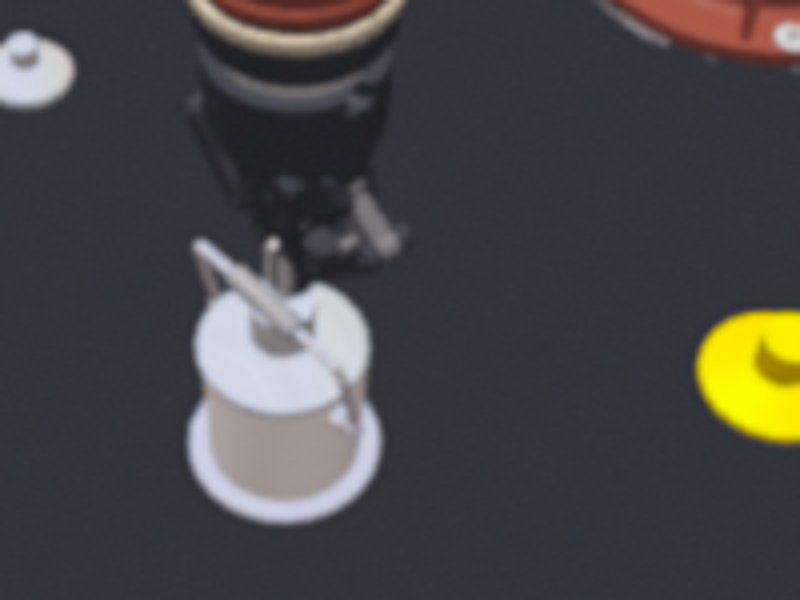

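The sleeve is now at pixel (265.5,229.7), against a closed prediction of (266,229.8). I'll nudge it to feel the stop, then back off.

```bash
python3 -m creep '[{"claw":1,"slide":[0,1,0],"twist":0},{"claw":1,"slide":[0,2,0],"twist":0},{"claw":1,"slide":[0,2,0],"twist":0}]'
```

```text
time_s: 11.45
ee_pos: [0.5132, 0.0516, 0.1512]
ee_rot: [[0.104, 0.995, -0.001], [0.995, -0.104, 0.0], [-0.0, -0.001, -1.0]]
force: [-2.3, 1.0, 1.8]
finger_gap: 0.002
```

Light contact at the stop. I'll back away horizontally first, then rise.

```bash
python3 -m creep '[{"claw":1,"slide":[0,-5,0],"twist":0},{"claw":1,"slide":[0,-20,0],"twist":0},{"claw":1,"slide":[0,-40,-5],"twist":0},{"claw":1,"slide":[0,-70,-30],"twist":0},{"claw":1,"slide":[0,-100,-60],"twist":0}]'; python3 -m creep '[{"claw":1,"slide":[0,-40,-30],"twist":0},{"claw":1,"slide":[0,-80,-60],"twist":0},{"claw":1,"slide":[0,-100,-60],"twist":0},{"claw":1,"slide":[0,-100,-60],"twist":0},{"claw":1,"slide":[0,-100,-60],"twist":0}]'; python3 - <<'E'
from h import *
ims={n:eyes.read_camera(n)[:,:,::-1] for n in("scene","wrist","top")}
for n in ims: cv2.imwrite(f"pics/{n}12.png",ims[n])
cv2.imwrite("pics/s12.png",cv2.resize(ims["scene"][150:310,200:400],None,fx=4,fy=3.75,interpolation=cv2.INTER_CUBIC))
s=readout.get_state();print(s["time_s"],s["ee_pos"],s["force"])
E
```

```text
time_s: 11.95
ee_pos: [0.4123, 0.062, 0.2111]
ee_rot: [[0.104, 0.995, -0.002], [0.995, -0.104, 0.0], [-0.0, -0.002, -1.0]]
force: [-0.2, 0.6, 0.1]
finger_gap: -0.002
time_s: 12.45
ee_pos: [0.3152, 0.0724, 0.2715]
ee_rot: [[0.104, 0.995, 0.002], [0.995, -0.104, -0.0], [0.0, 0.002, -1.0]]
force: [1.2, 0.0, -0.1]
finger_gap: -0.001
12.6 [0.31535409 0.07225913 0.27089603] [-0.4744459  -0.81374647  0.24251168]
```

View pics/s12.png

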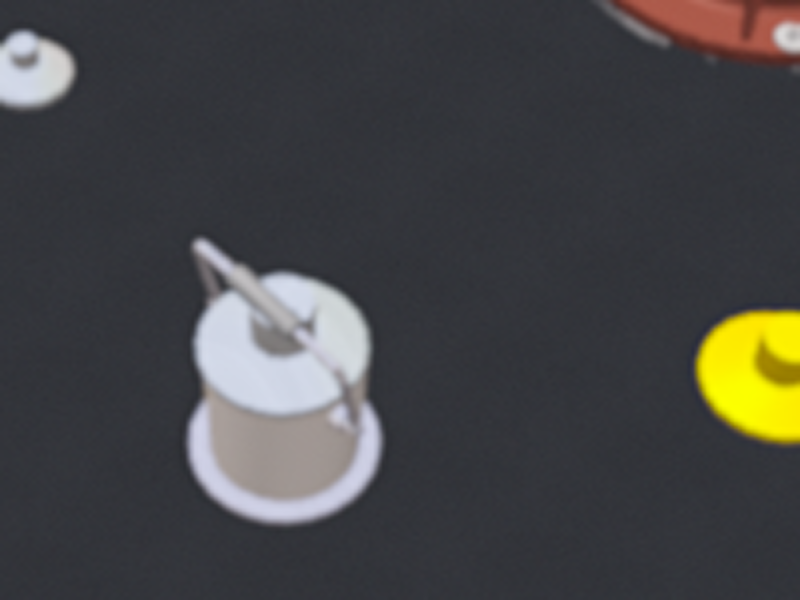

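View pics/top12.png

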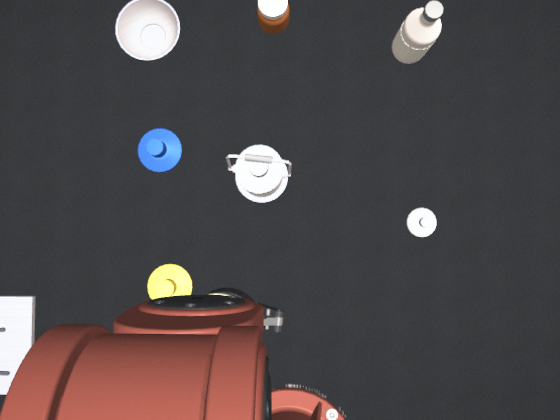

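```bash
python3 - <<'E'
from h import *
for t in (1.05,1.22):
    a=np.pi/6+t; p=C-U*.07*np.cos(a); P=[*p,.085+.07*np.sin(a)]; print(t,np.round(proj("top",P),1),np.round(proj("scene",P),1))
im=cv2.imread("pics/top12.png");cv2.imwrite("pics/t12.png",cv2.resize(im[130:215,210:310],None,fx=6,fy=6,interpolation=cv2.INTER_CUBIC))
E
```

```text
1.05 [257.2 165.5] [270.9 226. ]
1.22 [258.  158.3] [266.  229.8]
```

View pics/t12.png

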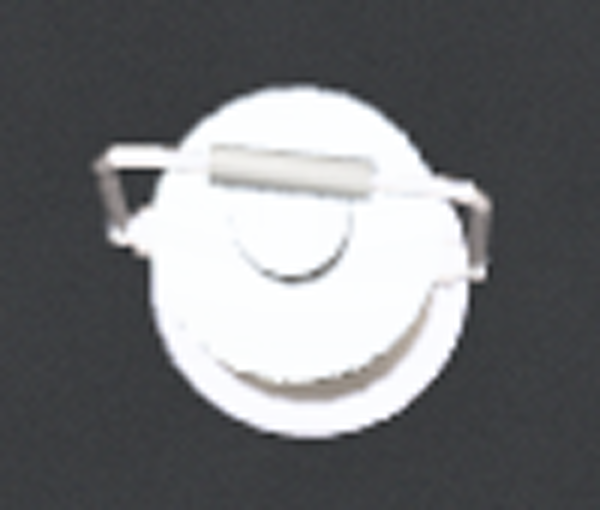

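The top view puts the sleeve at crop (292,170), which is pixel (258.5,158). The closed prediction is (258.0,158.3) and the upright one is (257.2,165.5), so it is closed. Handing in.

```bash
python3 -c "
from bench import order; print(order.close_job())"
```

```text
the job is handed in; nothing more can be done
None
```

I put the larger metal lid on the canister and swung the bail over its knob until it shut. I handed the job in at about 12.6 s, with the arm well clear and touching nothing.

- **Lid:** I gripped the 82 mm grey lid by its knob. It met the rim at the expected height (TCP z 0.118 m), and after I let go the scene view showed it flat.
- **Bail:** I pushed the sleeve with the shut fingers past upright. The resistance then dropped to zero, and a light nudge met the closed stop. After I backed off, the sleeve showed in the top view at (258.5, 158), against a predicted (258.0, 158.3) for closed and (257.2, 165.5) for upright. The scene view also matched closed.
- **Other lids:** The small, blue and yellow lids were not touched and are at their starting pixels.
- **Disagreement:** The scene and wrist views put the seated knob's centre about 6 mm apart. That is more than the stated 2 mm calibration, but I rounded those pixels by eye. I relied on the contact height and on how the lid looked.

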